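Find the stamped crate and push it to the dispatch line

ROBOT

A 6-joint arm with a two-finger parallel gripper is mounted at the origin on the work surface. World frame = base frame: x ahead of the robot, y to its left, z up, the work surface at z = 0. Lengths are in mm, angles in rad, forces in N, time in s.
With the tool pointing down it reaches from about 350 to 875 mm from the base axis. Payload 4.2 kg.
Tool frame: the origin (TCP) lies midway between the tips of the shut fingers; the grasp point (between the pads) lies 19 mm behind it; z points along the fingers, y is the direction in which the jaws open and shut (so a half turn about z gives the same grasp; the last joint's range is limited). The gripper opens to 85 mm and grips with 20 to 120 N. Pads are 22 mm wide; open, the fingers measure 114 mm over their backs; the gripper's body (76 mm by 85 mm) begins 54 mm behind the grasp point. The pads swing forward as they close: fully open they stand 13 mm farther back than shut.
Start: joints at [-0.932, 0.385, 0.008, 0, -1.194, -0.259], TCP at [231.723, -580.434, 231.312] pointing down, gripper open.
Joint ranges: [-3.14, 3.14], [-1.21, 2.06], [-1.07, 1.41], [-3.16, 2.05], [-2.99, -0.16], [-3.1, 3.1]. Speed limits (rad/s): [2.79, 2.79, 3.14, 3.14, 3.14, 3.14].

INTERFACE

Orientations are given as a unit quaternion [x, y, z, w].
In Python, from bench import arm gives the robot as it stands. The module is installed in compiled form; this text tells all that it offers.
- The arm moves only by the tool drive_tool, never from a script. Its argument "moves" is a list that holds one entry, the list of rows, each a list of 7 numbers: the opening, from 0 (shut) to 1 (fully open), then the shift along the tool's x, y, z in m, then the turn, a rotation vector about the tool's x, y, z in rad. In form: [[[hand, dx, dy, dz, wx, wy, wz], ...]]. A call has 1 to 20 rows; each row shifts and turns the pose as measured when the row begins, along the tool's axes as they then stand; what a row does not reach is not made up. A row lasts 1/10 s, in which the tool goes at most 50 mm and 8.59 degrees, less where a joint would pass 70% of its speed; a pose out of reach is approached as far as the arm can. A call with a gripper value outside its range is refused whole. The fingers move at their own pace and stop on an object; the grip force is fixed at half the most. Time passes only in rows, so rows that do not move let the fingers close. It gives the time, the measured TCP pose, the force and the opening at its end, in the units of the state.
- arm.read_state(): the state, without advancing time (a new reading comes with each control period).
- arm.get_image(name): name is "scene" or "top" or "wrist"; returns (picture, depth): 420x560x3 uint8, red, green, blue; 420x560 float32, mm along the optical axis (not along the pixel's ray), 0 where there is no reading.
- arm.camera_params(name): a dict with "fov_y" (degrees; the focal length in pixels is half the picture's height over the tangent of half this angle, whatever the lens; pixels are square), "cx", "cy" (the principal point, pixels), "world_from_camera" (4x4, takes a point from camera to world coordinates); the wrist camera has in their place "T_tool_cam" (4x4, takes a point from camera to tool coordinates, whose origin is the TCP and whose axes are the flange's). Camera axes: x right, y down, z forward; pixel columns grow to the right and rows downward; lengths in mm; the calibration is good to about 2 mm. A picture is of the moment at which its call begins: read the wrist's pose just before it. camera_params takes no time and is no camera call.
- arm.job_done(): hands the job in, once; it reports no verdict.
The state is a dict: "clock": time; "joints": joint angles; "joint_vel": joint speeds; "joint_efforts": joint torques, N m; "position": TCP position; "ee_rot": TCP orientation; "contact_force": force on the tool from outside, world axes, zero at the start; "wrist_torque": the same for the moment, N m; "gripper_width": finger opening in mm.
Only numpy, scipy, OpenCV 4.12 (cv2) and the standard library are available. Lean on these libraries where they do the work, as an engineer would, in place of code of your own. Each camera call takes 0.05 s, during which the arm holds its last target.

TASK

Two crates look alike, but one carries a burnt-in stamp underneath: push each one over onto its side, back towards the robot, so that its underside shows. Then push the stamped one, still lying on its side, along the bench until it lies across the steel dispatch strip, about half on either side, and leave the plain one lying well short of the strip. Only push: lift nothing off the bench, and do not disturb the other things standing around.

Things in the scene. Friction and masses are not known exactly. Their poses are not given: they have to be found in the camera images.
- crate_1: one of two nailed-shut wooden crates, alike from above: 100 mm (its x) by 120 mm (its y) by 130 mm high (its z), about 0.5 kg, too wide to grasp. Origin at the centre of its underside; z runs from underside to lid: up at the start, level and towards the robot once tipped. x points roughly away from the robot at the start. It stands short of the line.
- crate_2: one of two nailed-shut wooden crates, alike from above: 100 mm (its x) by 120 mm (its y) by 130 mm high (its z), about 0.5 kg, too wide to grasp. Origin at the centre of its underside; z runs from underside to lid: up at the start, level and towards the robot once tipped. x points roughly away from the robot at the start. It stands short of the line.
- crate_1_mid (a point): centre of crate_1, 65 mm from its underside. Pushed on its far face near the top (about 110 mm up) the rough-sawn crate tips over its near bottom edge, sliding little, and falls by itself past about 40 degrees; it then lies 100 mm high.
- crate_2_mid (a point): centre of crate_2, 65 mm from its underside. Pushed on its far face near the top (about 110 mm up) the rough-sawn crate tips over its near bottom edge, sliding little, and falls by itself past about 40 degrees; it then lies 100 mm high.
- stamp (a point): centre of the mark on the underside of the stamped crate: a dark burnt-in ring 70 mm across with a cross inside. The other crate's underside is plain wood. Hidden while the crate stands.
- line: the dispatch line: a flat steel strip let flush into the bench beyond the crates, 16 mm wide, 700 mm long. Origin at its middle on the bench; y along the strip, x across it, away from the robot.
- cup: leave alone: copper cup, 56 mm wide, 65 mm high, stands in a row with the two crates, between or beside them. Origin at or near its underside on the bench.
- pot: leave alone: dull metal pot with a waist, 76 mm wide, 95 mm high, on the right. Origin at or near its underside on the bench.
- hammer: leave alone: hand hammer about 0.3 m long, lying to the right, roughly along x. Origin at or near its underside on the bench.
- jar: leave alone: glass jar, 60 mm wide, 85 mm high, on the left. Origin at or near its underside on the bench.
- hoop: leave alone: copper hoop lying flat, 120 mm across, 20 mm high, on the left. Origin at or near its underside on the bench.
- wrench: leave alone: wrench lying on the right, roughly along x. Origin at or near its underside on the bench.
- weight: leave alone: brass weight, 50 mm wide, 62 mm high, on the left. Origin at or near its underside on the bench.
Not all that is in view belongs to the job. Leave any green or turquoise look-alike of the crate_1 alone.

How it is judged:
By the outcome, as a careful person would: the job done as asked, in the order asked, and still so for the second after the job is handed in, with the robot touching nothing.
It also fails if it takes over 64 s, if anything falls off the work surface, if the arm or the gripper's body presses on something with over 40 N, if the wrist force passes 120 N, or if a joint passes its speed limit or range.

## Working session

There is one attempt and no reset: what is moved stays moved. The work goes in short steps, Python scripts to look and compute and a tool call to move; the robot and the scene stay as the last step left them, time stands still between calls to the robot, and variables do not carry over. Pictures are saved under pics/ and viewed, and the job is handed in when it is done.

Besides the shell and the picture viewer there is one more tool, called after ">>>" as a command line: name --argument value ..., lists and objects as JSON in quotes. drive_tool: Moves the arm, as the interface text tells. Its arguments: {"type":"object","properties":{"moves":{"type":"array","items":{"type":"array","items":{"type":"array","items":{"type":"number"}}}}},"required":["moves"]}

```bash
mkdir -p pics; cat > h.py <<'E'
import numpy as np,cv2
from bench import arm
def K(n):
    p=arm.camera_params(n);f=210/np.tan(np.radians(p['fov_y'])/2);return f,p['cx'],p['cy'],p
def look(n,tag):
    im,d=arm.get_image(n);cv2.imwrite(f'pics/{tag}.png',im[:,:,::-1]);np.save(f'pics/{tag}.npy',d);return im,d
def world(n,d,T=None):
    f,cx,cy,p=K(n);T=np.array(p['world_from_camera']) if T is None else T
    v,u=np.mgrid[0:420,0:560];P=np.stack([(u-cx)/f*d,(v-cy)/f*d,d,np.ones_like(d)],-1)
    return (P@T.T)[...,:3]
E
python3 - <<'E'
from h import *
for n in('scene','top'):
    im,d=look(n,n+'0');print(n,{k:v for k,v in K(n)[3].items()})
s=arm.read_state();print(s)
E
```

```text
scene {'fov_y': 53.46926455914161, 'cx': 282.3890254664992, 'cy': 213.07413373658756, 'world_from_camera': array([[-6.62698477e-01,  5.22727133e-01, -5.36271455e-01,
         1.22103732e+03],
       [ 7.48846761e-01,  4.69903884e-01, -4.67353046e-01,
         5.15828245e+02],
       [ 7.69792166e-03, -7.11299293e-01, -7.02847108e-01,
         8.60953021e+02],
       [ 0.00000000e+00,  0.00000000e+00,  0.00000000e+00,
         1.00000000e+00]])}
top {'fov_y': 45.43729119702172, 'cx': 270.0222406761051, 'cy': 212.52201096686431, 'world_from_camera': array([[ 1.90876916e-02, -9.87557799e-01,  1.56093736e-01,
         3.57113593e+02],
       [-9.99793280e-01, -1.99468594e-02, -3.93949716e-03,
        -6.82563255e+00],
       [ 7.00406097e-03, -1.55986273e-01, -9.87734390e-01,
         1.63646976e+03],
       [ 0.00000000e+00,  0.00000000e+00,  0.00000000e+00,
         1.00000000e+00]])}
{'clock': 0.1, 'joints': array([-9.32371242e-01,  3.85474100e-01,  6.76284987e-03, -4.42287160e-04,
       -1.19397974e+00, -2.58611969e-01]), 'joint_vel': array([-6.13137448e-06, -2.59949830e-03,  4.99921502e-03,  1.67318547e-03,
        1.99739863e-04,  2.44429077e-04]), 'joint_efforts': array([-1.34807295e-03, -3.93318808e+01,  1.88928419e+01,  4.19802502e+00,
       -2.63957634e-03, -3.79966139e-06]), 'position': array([ 231.55108158, -579.96810495,  230.33337705]), 'ee_rot': array([-1.88686943e-01,  9.82036811e-01,  9.42762838e-04, -2.25571273e-04]), 'contact_force': array([0.19814138, 0.21299915, 0.66500398]), 'wrist_torque': array([-0.03311877,  0.0218261 ,  0.04875087]), 'gripper_width': 85.65670334473592}
```

View pics/scene0.png

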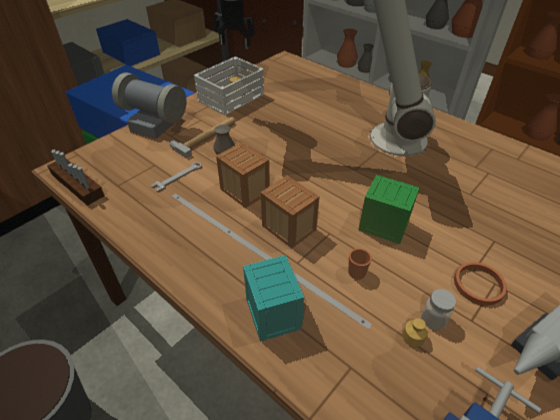

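View pics/top0.png

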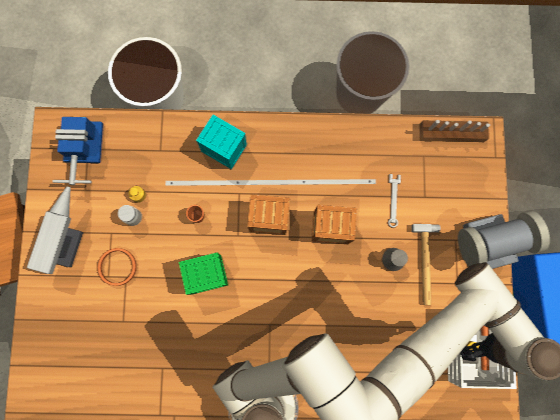

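The top view shows the wooden crates at (269,214) and (334,224), the strip from (166,183) to (376,181), the cup at (195,214), and the teal and green decoys at (222,141) and (203,273). The pot is at (396,259).

```bash
python3 - <<'E'
from h import *
d=np.load('pics/top0.npy');W=world('top',d)
def comp(name,u0,u1,v0,v1,zl,zh):
    s=W[v0:v1,u0:u1];m=(s[...,2]>zl)&(s[...,2]<zh);p=s[m]
    r=cv2.minAreaRect(p[:,:2].astype(np.float32));print(name,len(p),np.median(p,0).round(),np.round(r[0]),np.round(r[1]),round(r[2],1),'x',p[:,0].min().round(),p[:,0].max().round(),'y',p[:,1].min().round(),p[:,1].max().round())
comp('A',240,300,185,245,115,145)
comp('B',304,365,190,255,115,145)
comp('cup',180,212,198,230,30,90)
comp('pot',375,412,240,280,40,120)
comp('green',175,232,248,300,100,160)
comp('teal',190,252,110,172,100,160)
comp('wr',380,405,170,232,4,40)
comp('ham',408,442,220,310,5,60)
for u,v in((168,183),(238,182),(320,182),(374,182)):print(W[v,u].round())
E
```

```text
A 1301 [596.  -9. 131.] [597.  -9.] [120. 101.] 85.4 x 543.0 652.0 y -70.0 53.0
B 1318 [ 569. -213.  131.] [ 570. -214.] [120. 101.] 86.2 x 517.0 623.0 y -276.0 -151.0
cup 131 [606. 232.  60.] [599. 224.] [53. 52.] 3.8 x 573.0 625.0 y 198.0 251.0
pot 327 [ 467. -407.   91.] [ 468. -412.] [59. 55.] 35.3 x 439.0 500.0 y -439.0 -385.0
green 1379 [408. 186. 130.] [409. 187.] [100. 121.] 15.4 x 346.0 473.0 y 115.0 256.0
teal 1275 [830. 144. 130.] [832. 146.] [123. 102.] 60.4 x 758.0 906.0 y 70.0 222.0
wr 601 [ 666. -420.    7.] [ 664. -416.] [ 81. 206.] 89.0 x 561.0 767.0 y -459.0 -375.0
ham 1211 [ 471. -516.   22.] [ 456. -518.] [109. 293.] 88.5 x 311.0 601.0 y -575.0 -460.0
[708. 328.   2.]
[715.  95.   8.]
[ 722. -178.    1.]
[ 726. -358.    2.]
```

>>> drive_tool --moves '[[[0.6,0,0,0,0,0,0.09],[0.6,0,0,0,0,0,0.09],[0.6,0,0,0,0,0,0.09],[0.6,0,0,0,0,0,0.09],[0.6,0,0,0,0,0,0.09],[0.6,-0.034,0.032,0,0,0,0],[0.6,-0.034,0.032,0,0,0,0],[0.6,-0.034,0.032,0,0,0,0],[0.6,-0.034,0.032,0,0,0,0],[0.6,-0.034,0.032,0,0,0,0],[0.6,-0.034,0.032,0,0,0,0],[0.6,-0.034,0.032,0,0,0,0],[0.6,-0.034,0.032,0,0,0,0]]]'

```text
clock: 1.4
position: [529.6, -343.1, 222.7]
ee_rot: [0.051, 0.999, 0.007, -0.005]
contact_force: [1.2, -1.5, -0.2]
gripper_width: 51.3
```

```bash
cat >> h.py <<'E'
from scipy.spatial.transform import Rotation as R
def st(t=None,yaw=None):
    s=arm.read_state();r=R.from_quat(s['ee_rot']);M=r.as_matrix();p=s['position']
    print('t',round(s['clock'],2),'pos',p.round(1),'yaw_y',round(np.degrees(np.arctan2(M[1,1],M[0,1])),1),'z',M[:,2].round(3),'F',s['contact_force'].round(1),'w',round(s['gripper_width'],1),'j',s['joints'].round(2))
    if t is not None:
        print('tool shift',(M.T@(np.array(t)-p)).round(1))
    return s,M,p
E
python3 -c "
from h import *
st([665,-220,230])"
```

```text
t 1.4 pos [ 529.6 -343.1  222.7] yaw_y 84.1 z [-0.01   0.014 -1.   ] F [ 1.2 -1.5 -0.2] w 51.3 j [-0.32  0.41  0.03 -0.01 -1.2  -1.35]
tool shift [-121.9  136.5   -7. ]
```

>>> drive_tool --moves '[[[0.6,-0.03,0.034,0,0,0,-0.01],[0.6,-0.03,0.034,0,0,0,-0.01],[0.6,-0.03,0.034,0,0,0,-0.01],[0.6,-0.032,0.034,0,0,0,0],[0.6,0,0,0,0,0,0]]]'

```text
clock: 1.9
position: [670.4, -207.4, 218.3]
ee_rot: [0.033, 0.999, 0.008, -0.008]
contact_force: [-0.8, 0.3, -0.1]
gripper_width: 51.3
```

```bash
python3 -c "
from h import *
st([665,-220,112])"
```

```text
t 1.9 pos [ 670.4 -207.4  218.3] yaw_y 86.2 z [-0.016  0.016 -1.   ] F [-0.8  0.3 -0.1] w 51.3 j [-0.08  0.54  0.23 -0.02 -1.28 -1.56]
tool shift [  2.8 -14.5 106.1]
```

>>> drive_tool --moves '[[[0.6,0,-0.005,0.037,0,0,0],[0.6,0,-0.005,0.037,0,0,0],[0.6,0,-0.004,0.037,0,0,0],[0.6,0,0,0,0,0,0]]]'

```text
clock: 2.3
position: [668.3, -218.0, 102.8]
ee_rot: [0.031, 0.999, 0.008, -0.008]
contact_force: [-1.3, 0.8, -1.4]
gripper_width: 51.0
```

```bash
python3 -c "
from h import *
st([637,-218,108])
look('top','top1')"
```

```text
t 2.3 pos [ 668.3 -218.   102.8] yaw_y 86.4 z [-0.016  0.016 -1.   ] F [-1.3  0.8 -1.4] w 51.0 j [-0.09  0.62  0.09 -0.02 -1.05 -1.53]
tool shift [31.3 -1.9 -4.7]
```

View pics/top1.png

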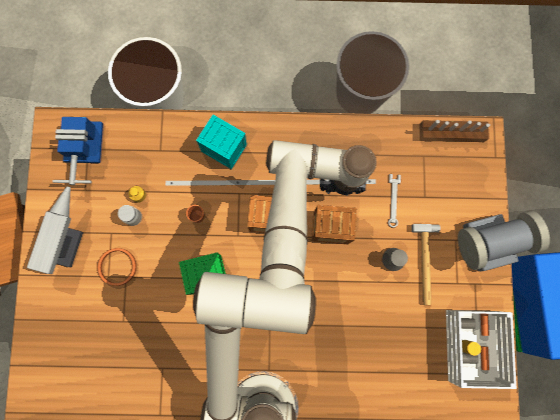

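>>> drive_tool --moves '[[[0.6,0.012,0,-0.002,0,0,0],[0.6,0.012,0,-0.002,0,0,0],[0.6,0.01,0,0,0,0,0],[0.6,0.01,0,-0.004,0,0,0],[0.6,0.01,0,-0.006,0,0,0],[0.6,0.01,0,-0.006,0,0,0]]]'

```text
clock: 2.95
position: [608.2, -216.7, 137.3]
ee_rot: [0.03, 1.0, 0.005, 0.002]
contact_force: [0.7, 0.5, -0.5]
gripper_width: 51.3
```

```bash
python3 -c "
from h import *
st()
look('scene','sc2')"
```

```text
t 2.95 pos [ 608.2 -216.7  137.3] yaw_y 86.5 z [ 0.005  0.009 -1.   ] F [ 0.7  0.5 -0.5] w 51.3 j [-0.1   0.49 -0.06 -0.01 -1.01 -1.53]
```

View pics/sc2.png

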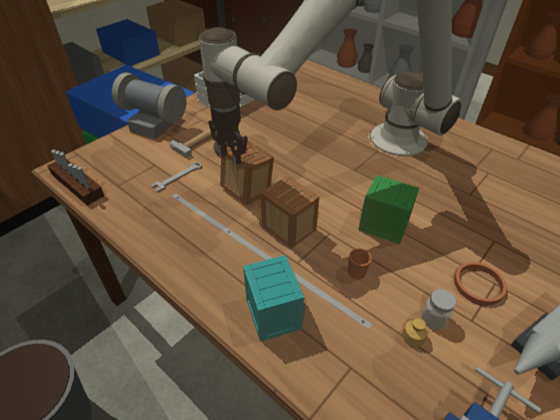

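The crate at (245,175) is just starting to lean. The tips have risen close to its top edge, so I'll lower them a little and keep pushing.

>>> drive_tool --moves '[[[0.6,0.002,0,0.012,0,0,0],[0.6,0.002,0,0.008,0,0,0],[0.6,0.01,0,0.0,0,0,0],[0.6,0.01,0,0,0,0,0]]]'

```text
clock: 3.4
position: [596.8, -218.3, 130.1]
ee_rot: [0.027, 0.999, -0.0, 0.022]
contact_force: [-0.6, 0.2, -0.2]
gripper_width: 51.4
```

```bash
python3 -c "
from h import *
st()
look('scene','sc3')"
```

```text
t 3.4 pos [ 596.8 -218.3  130.1] yaw_y 86.9 z [ 0.045 -0.002 -0.999] F [-0.6  0.2 -0.2] w 51.4 j [-0.1   0.47 -0.13 -0.   -0.93 -1.53]
```

View pics/sc3.png

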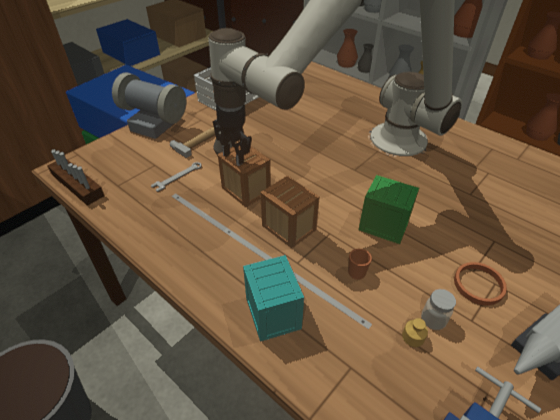

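The crate is upright again and the tips slipped over its lid. I'll back off and repeat the push with less rise.

>>> drive_tool --moves '[[[0.6,0,0,-0.02,0,0.04,0],[0.6,-0.025,0,-0.01,0,0,0],[0.6,-0.03,0,0,0,0,0],[0.6,-0.02,0,0,0,0,0],[0.6,0,0,0.03,0,0,0],[0.6,0,0,0.02,0,0,0],[0.6,0,0,0,0,0,0]]]'

```text
clock: 4.15
position: [663.5, -221.8, 106.2]
ee_rot: [0.028, 1.0, 0.002, -0.006]
contact_force: [0.2, 0.2, 0.0]
gripper_width: 51.1
```

```bash
python3 -c "
from h import *
st([637,-218,95])"
```

```text
t 4.15 pos [ 663.5 -221.8  106.2] yaw_y 86.8 z [-0.011  0.004 -1.   ] F [0.2 0.2 0. ] w 51.1 j [-0.09  0.61  0.07 -0.   -1.04 -1.53]
tool shift [26.6  2.2 11.5]
```

>>> drive_tool --moves '[[[0.6,0.006,0.002,0.01,0,0,0],[0.6,0.01,0,0,0,0,0],[0.6,0.01,0,0,0,0,0],[0.6,0.01,0,0,0,0,0],[0.6,0.01,0,0,0,0,0]]]'

```text
clock: 4.65
position: [620.1, -217.8, 102.0]
ee_rot: [0.028, 1.0, 0.0, 0.001]
contact_force: [10.2, 3.1, 8.9]
gripper_width: 51.1
```

```bash
python3 -c "
from h import *
st()
look('scene','sc4')"
```

```text
t 4.65 pos [ 620.1 -217.8  102. ] yaw_y 86.8 z [ 0.002  0.    -1.   ] F [10.2  3.1  8.9] w 51.1 j [-0.09  0.55 -0.07 -0.   -0.95 -1.53]
```

View pics/sc4.png

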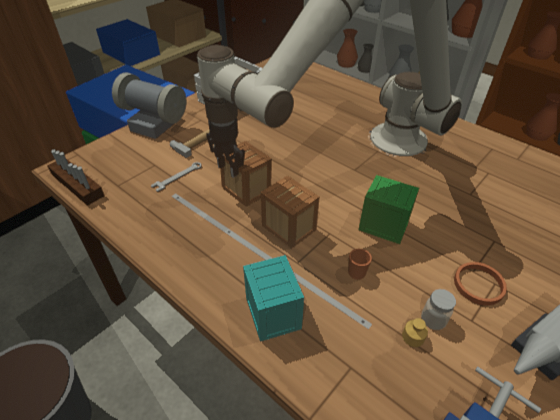

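>>> drive_tool --moves '[[[0.6,0.012,0,-0.003,0,0,0],[0.6,0.012,0,-0.003,0,0,0],[0.6,0.012,0,-0.003,0,0,0],[0.6,0.012,0,-0.003,0,0,0]]]'

```text
clock: 5.1
position: [580.2, -214.8, 126.5]
ee_rot: [0.026, 0.999, -0.002, 0.018]
contact_force: [2.3, 1.4, 4.5]
gripper_width: 51.1
```

```bash
python3 -c "
from h import *
st()
look('scene','sc5')"
```

```text
t 5.1 pos [ 580.2 -214.8  126.5] yaw_y 87.0 z [ 0.036 -0.004 -0.999] F [2.3 1.4 4.5] w 51.1 j [-0.09  0.45 -0.18  0.   -0.91 -1.53]
```

View pics/sc5.png

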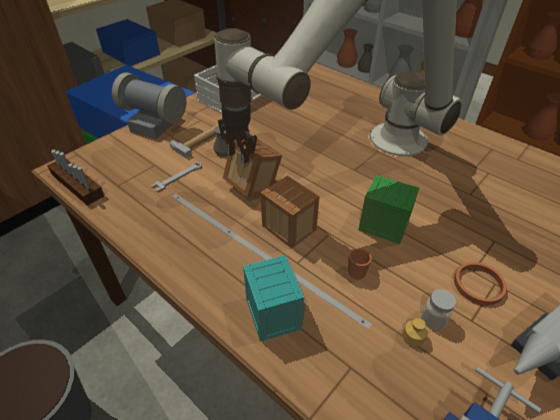

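The crate at (252,168) is now leaning well over. I'll keep pushing.

>>> drive_tool --moves '[[[0.6,0.013,0,-0.001,0,0.01,0],[0.6,0.013,0,0,0,0.01,0],[0.6,0.013,0,0,0,0.01,0],[0.6,0.01,0,0,0,0,0]]]'

```text
clock: 5.55
position: [522.7, -212.7, 127.4]
ee_rot: [0.026, 1.0, -0.001, -0.001]
contact_force: [-1.0, 0.5, -0.1]
gripper_width: 51.1
```

```bash
python3 -c "
from h import *
st()
look('scene','sc6')"
```

```text
t 5.55 pos [ 522.7 -212.7  127.4] yaw_y 87.0 z [-0.002 -0.003 -1.   ] F [-1.   0.5 -0.1] w 51.1 j [-0.1   0.38 -0.29  0.   -0.91 -1.53]
```

View pics/sc6.png

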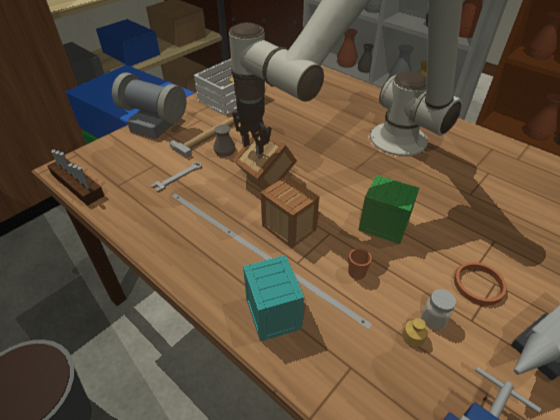

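>>> drive_tool --moves '[[[0.6,-0.005,0,-0.03,0,0,0],[0.6,-0.01,0,-0.04,0,0,0],[0.6,-0.02,0,-0.03,0,0,0],[0.6,0,0,0,0,0,0]]]'

```text
clock: 6.0
position: [550.3, -214.7, 224.2]
ee_rot: [0.028, 1.0, -0.0, -0.011]
contact_force: [0.7, -0.4, 0.8]
gripper_width: 51.2
```

```bash
python3 -c "
from h import *
st([692,-13,235])
look('scene','sc7');look('top','top7')"
```

```text
t 6.0 pos [ 550.3 -214.7  224.2] yaw_y 86.8 z [-0.022  0.    -1.   ] F [ 0.7 -0.4  0.8] w 51.2 j [-0.1   0.34 -0.08  0.   -1.17 -1.53]
tool shift [-130.   209.2  -13.9]
```

View pics/sc7.png

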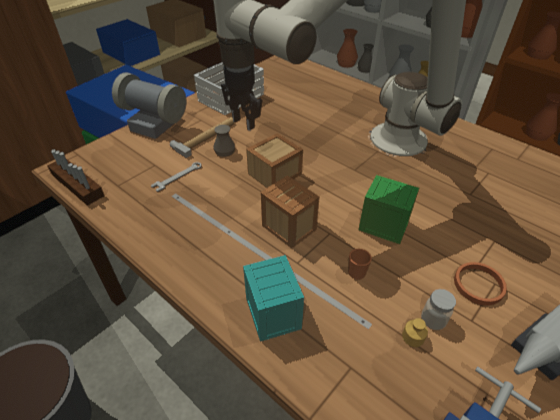

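Crate B lies on its side at (275,160) and the part of its underside in view looks plain. Next is crate A.

>>> drive_tool --moves '[[[0.6,-0.04,0.01,-0.004,0,0,0],[0.6,-0.03,0.035,-0.003,0,0,0],[0.6,-0.02,0.04,-0.002,0,0,0],[0.6,-0.02,0.04,-0.002,0,0,0],[0.6,-0.01,0.04,-0.002,0,0,0],[0.6,0,0.03,0,0,0,0],[0.6,0,0,0,0,0,0]]]'

```text
clock: 6.8
position: [670.0, -21.2, 210.1]
ee_rot: [0.032, 0.999, 0.001, -0.034]
contact_force: [-0.6, -0.0, -0.0]
gripper_width: 51.0
```

```bash
python3 -c "
from h import *
st([692,-13,100])
"
```

```text
t 6.8 pos [670.  -21.2 210.1] yaw_y 86.3 z [-0.068  0.005 -0.998] F [-0.6 -0.  -0. ] w 51.0 j [ 0.2   0.51  0.16 -0.02 -1.29 -1.83]
tool shift [-28.9   9.6 108.4]
```

>>> drive_tool --moves '[[[0.6,-0.02,0.006,0,0,-0.06,0],[0.6,-0.01,0.004,0.0,0,0,0],[0.6,0,0,0.035,0,0,0],[0.6,0,0,0.035,0,0,0],[0.6,0,0,0.035,0,0,0],[0.6,0,0,0,0,0,0]]]'

```text
clock: 7.4
position: [693.6, -16.5, 92.4]
ee_rot: [0.034, 0.999, -0.001, -0.014]
contact_force: [-0.7, -0.1, 0.3]
gripper_width: 51.2
```

```bash
python3 -c "
from h import *
st([663,-13,98])
im,d=look('wrist','w8')
"
```

```text
t 7.4 pos [693.6 -16.5  92.4] yaw_y 86.1 z [-0.027 -0.001 -1.   ] F [-0.7 -0.1  0.3] w 51.2 j [ 0.21  0.62  0.05 -0.01 -1.02 -1.84]
tool shift [30.9  1.4 -4.8]
```

View pics/w8.png

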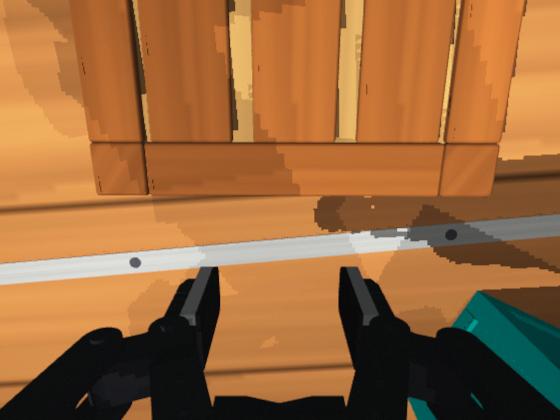

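The wrist view shows crate A's far top edge level at row 195, columns 95-495. That is parallel to the jaws, with the fingers centred on it. Pushing.

>>> drive_tool --moves '[[[0.6,0.01,0,0,0,-0.01,0],[0.6,0.01,0,0,0,-0.01,0],[0.6,0.01,0,0,0,0,0],[0.6,0.01,0,0,0,0,0],[0.6,0.01,0,0,0,0,0]]]'

```text
clock: 7.95
position: [652.6, -15.6, 105.7]
ee_rot: [0.033, 0.999, -0.002, 0.009]
contact_force: [7.6, -1.3, 6.7]
gripper_width: 51.5
```

```bash
python3 -c "
from h import *
st()
"
```

```text
t 7.95 pos [652.6 -15.6 105.7] yaw_y 86.2 z [ 0.017 -0.004 -1.   ] F [ 7.6 -1.3  6.7] w 51.5 j [ 0.23  0.53 -0.1   0.01 -0.93 -1.87]
```

>>> drive_tool --moves '[[[0.6,0.012,0,-0.001,0,0,0],[0.6,0.012,0,-0.002,0,0.005,0],[0.6,0.012,0,-0.002,0,0.005,0],[0.6,0.012,0,-0.002,0,0.005,0]]]'

```text
clock: 8.35
position: [619.4, -12.8, 127.5]
ee_rot: [0.031, 0.999, -0.001, 0.024]
contact_force: [2.9, -1.6, 4.3]
gripper_width: 51.0
```

```bash
python3 -c "
from h import *
st()
look('scene','sc9')"
```

```text
t 8.35 pos [619.4 -12.8 127.5] yaw_y 86.5 z [ 0.049 -0.003 -0.999] F [ 2.9 -1.6  4.3] w 51.0 j [ 0.25  0.44 -0.19  0.02 -0.89 -1.89]
```

View pics/sc9.png

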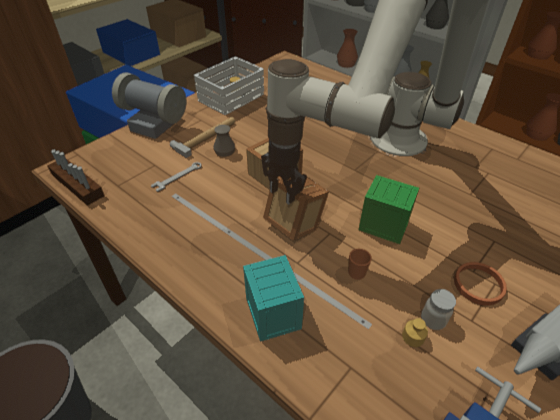

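>>> drive_tool --moves '[[[0.6,0.013,0,-0.001,0,0.01,0],[0.6,0.013,0,0,0,0.015,0],[0.6,0.013,0,0,0,0.015,0],[0.6,0.013,0,0,0,0,0]]]'

```text
clock: 8.8
position: [573.3, -8.9, 138.1]
ee_rot: [0.029, 0.999, 0.001, 0.016]
contact_force: [0.4, -0.4, 0.7]
gripper_width: 51.5
```

```bash
python3 -c "
from h import *
st()
look('scene','sc10')"
```

```text
t 8.8 pos [573.3  -8.9 138.1] yaw_y 86.6 z [ 0.033  0.001 -0.999] F [ 0.4 -0.4  0.7] w 51.5 j [ 0.27  0.37 -0.28  0.01 -0.89 -1.91]
```

View pics/sc10.png

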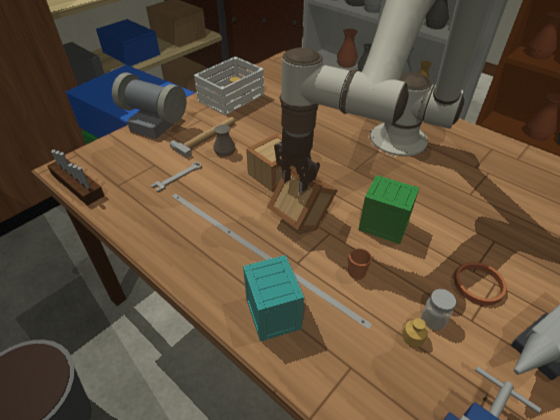

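>>> drive_tool --moves '[[[0.6,0.01,0,0,0,0.01,0],[0.6,0.008,0,0,0,0.01,0],[0.6,-0.005,0,-0.03,0,0,0],[0.6,-0.01,0,-0.04,0,0,0],[0.6,-0.02,0,-0.03,0,0,0],[0.6,0,0,0,0,0,0]]]'

```text
clock: 9.45
position: [580.6, -10.6, 236.5]
ee_rot: [0.029, 1.0, 0.0, -0.004]
contact_force: [1.0, 0.3, -0.3]
gripper_width: 51.2
```

```bash
python3 -c "
from h import *
st()
im,d=look('scene','sc11');look('top','top11')
cv2.imwrite('pics/sc11c.png',cv2.resize(im[110:270,190:400,::-1],None,fx=3.5,fy=3.5,interpolation=cv2.INTER_CUBIC))"
```

```text
t 9.45 pos [580.6 -10.6 236.5] yaw_y 86.6 z [-0.008  0.001 -1.   ] F [ 1.   0.3 -0.3] w 51.2 j [ 0.26  0.31 -0.09 -0.   -1.18 -1.89]
```

View pics/sc11c.png

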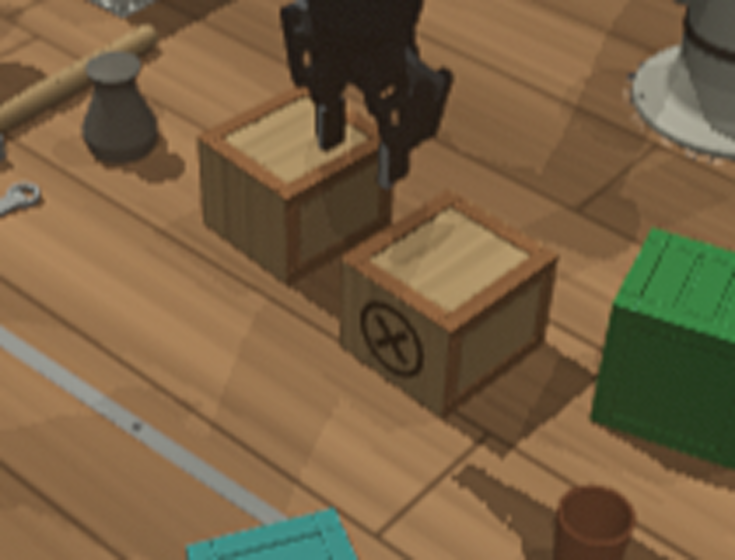

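View pics/top11.png

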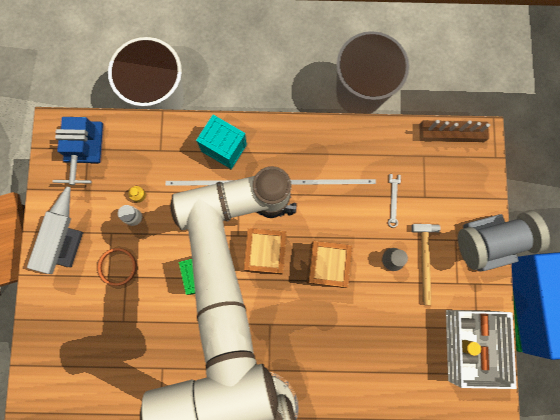

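Crate A is the stamped one: the ring and cross show on its underside. Both crates lie on their sides. I'll measure them.

```bash
cat >> h.py <<'E'
def box(W,u0,u1,v0,v1,zl=85,zh=112):
    s=W[v0:v1,u0:u1];p=s[(s[...,2]>zl)&(s[...,2]<zh)]
    r=cv2.minAreaRect(p[:,:2].astype(np.float32));print(len(p),np.median(p[:,2]).round(),'c',np.round(r[0],1),'s',np.round(r[1],1),'a',round(r[2],1));print(cv2.boxPoints(r).round())
E
python3 - <<'E'
from h import *
d=np.load('pics/top11.npy');W=world('top',d)
box(W,238,296,225,280);box(W,300,360,236,295)
E
```

```text
1661 99.0 c [483.5  -1. ] s [119.9 130.9] a 86.1
[[414. -56.]
 [545. -65.]
 [553.  54.]
 [422.  63.]]
1687 100.0 c [ 446.1 -201. ] s [120.7 129.7] a 84.1
[[ 375. -254.]
 [ 504. -268.]
 [ 517. -148.]
 [ 388. -134.]]
```

>>> drive_tool --moves '[[[0.7,0.036,0.004,0,0,0,0],[0.7,0.036,0.004,0,0,0,0],[0.7,0.036,0.003,0,0,0,0],[0.7,0.036,0.003,0,0,0,0],[0.7,0.03,0,0,0,0,0],[0.7,0.03,0,0,0,0,0],[0.7,0,0,0,0,0,0]]]'

```text
clock: 10.25
position: [355.4, 13.0, 222.7]
ee_rot: [0.031, 0.999, -0.004, -0.025]
contact_force: [0.5, 0.6, -0.7]
gripper_width: 59.7
```

```bash
python3 - <<'E'
from h import *
st([370,4,45])
d=np.load('pics/top0.npy');im=cv2.imread('pics/top0.png');W=world('top',d)
hs=cv2.cvtColor(im,cv2.COLOR_BGR2HSV)
m=(hs[...,1]<50)&(hs[...,2]>110);m[:176]=0;m[190:]=0;m[:,:164]=0;m[:,378:]=0
f,cx,cy,p=K('top');T=p['world_from_camera']
v,u=np.nonzero(m);r=np.stack([(u-cx)/f,(v-cy)/f,np.ones(len(u))],1)@T[:3,:3].T
q=T[:3,3]+r*(-T[2,3]/r[:,2])[:,None]
l=cv2.fitLine(q[:,:2].astype(np.float32),cv2.DIST_HUBER,0,.01,.01).ravel();print(len(q),l,'x at y=-1:',l[2]+(-1-l[3])*l[0]/l[1],q[:,1].min(),q[:,1].max())
E
```

```text
t 10.25 pos [355.4  13.  222.7] yaw_y 86.4 z [-0.049 -0.006 -0.999] F [ 0.5  0.6 -0.7] w 59.7 j [ 0.49 -0.06 -0.56 -0.02 -1.12 -2.11]
tool shift [-23.8  -6.4 176.8]
838 [ 2.2953954e-02 -9.9973655e-01  7.1879865e+02 -1.1715498e+01] x at y=-1: 718.5526 -358.7249118816621 335.1570758068105
```

>>> drive_tool --moves '[[[0.7,-0.006,-0.003,0.03,0,-0.04,0],[0.7,-0.006,-0.002,0.03,0,-0.04,0],[0.7,-0.003,-0.001,0.03,0,-0.04,0],[0.7,0,0,0.03,0,-0.03,0],[0.7,0,0,0,0,0,0]]]'

```text
clock: 10.75
position: [367.7, 2.8, 96.0]
ee_rot: [0.03, 0.998, -0.007, 0.05]
contact_force: [-1.1, -0.9, -0.5]
gripper_width: 60.0
```

```bash
python3 - <<'E'
from h import *
st([372,4,40])
E
```

```text
t 10.75 pos [367.7   2.8  96. ] yaw_y 86.5 z [ 0.1   -0.018 -0.995] F [-1.1 -0.9 -0.5] w 60.0 j [ 0.51  0.07 -0.88  0.12 -0.54 -2.25]
tool shift [ 1.5  2.1 56.2]
```

>>> drive_tool --moves '[[[0.7,-0.002,0,0.02,0,0,0],[0.7,-0.002,0,0.02,0,0,0],[0.7,-0.001,0,0.012,0,0,0],[0.7,0,0,0,0,0,0]]]'

```text
clock: 11.15
position: [380.3, 1.9, 44.8]
ee_rot: [0.029, 0.998, -0.008, 0.049]
contact_force: [-0.3, -0.2, -0.5]
gripper_width: 59.7
```

```bash
python3 - <<'E'
from h import *
st([372,4,40])
look('top','top12');look('scene','sc12')
E
```

```text
t 11.15 pos [380.3   1.9  44.8] yaw_y 86.6 z [ 0.098 -0.02  -0.995] F [-0.3 -0.2 -0.5] w 59.7 j [ 0.49  0.2  -0.94  0.19 -0.35 -2.29]
tool shift [8.9 1.7 4. ]
```

View pics/sc12.png

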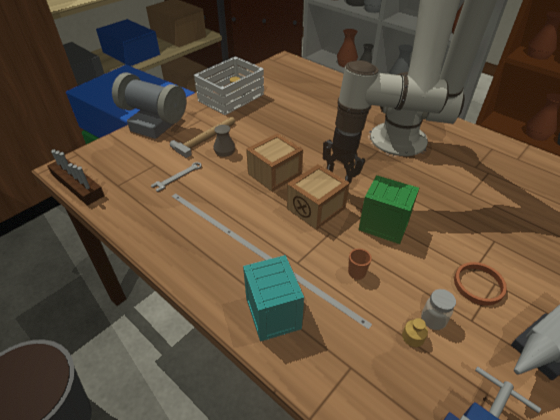

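>>> drive_tool --moves '[[[0.7,-0.012,0.001,0.002,0,0,0],[0.7,-0.012,0.001,0.002,0,0,0],[0.7,-0.012,0.001,0.001,0,0,0],[0.7,-0.012,0.001,0.001,0,0,0],[0.7,-0.012,0.001,0.001,0,0,-0.005],[0.7,-0.012,0.001,0.001,0,0,-0.005]]]'

```text
clock: 11.85
position: [451.9, 1.9, 48.4]
ee_rot: [0.026, 0.999, -0.009, 0.047]
contact_force: [-2.3, -0.2, -1.1]
gripper_width: 59.8
```

```bash
python3 - <<'E'
from h import *
st([640,4,40])
im,d=look('top','top13');look('scene','sc13')
E
```

```text
t 11.85 pos [451.9   1.9  48.4] yaw_y 87.0 z [ 0.093 -0.02  -0.995] F [-2.3 -0.2 -1.1] w 59.8 j [ 0.4   0.3  -0.75  0.13 -0.44 -2.14]
tool shift [-186.1   12.    25.9]
```

View pics/sc13.png

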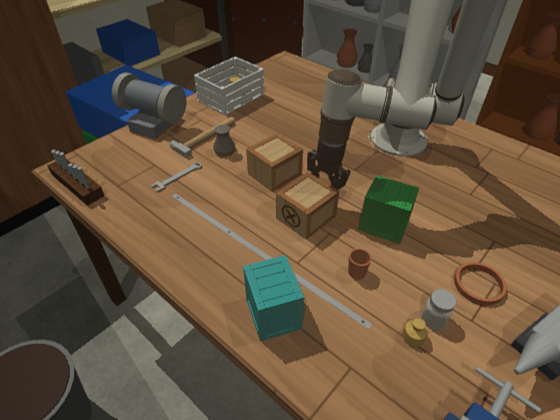

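Crate A at (307,202) slides flat, with about 2 N on the tool. Continuing.

>>> drive_tool --moves '[[[0.7,-0.012,0.001,0.003,0,0,-0.006],[0.7,-0.012,0.001,0.003,0,0,-0.006],[0.7,-0.012,0.001,0.002,0,0,-0.006],[0.7,-0.012,0.001,0.001,0,0,-0.006],[0.7,-0.012,0.001,0.001,0,0,-0.006],[0.7,-0.012,0.001,0.001,0,0,-0.006],[0.7,-0.012,0,0.001,0,0,-0.006],[0.7,-0.012,0,0.001,0,0,-0.006]]]'

```text
clock: 12.75
position: [523.0, -4.7, 42.4]
ee_rot: [0.007, 1.0, -0.018, 0.021]
contact_force: [-4.3, -0.0, 1.8]
gripper_width: 59.8
```

```bash
python3 - <<'E'
from h import *
st([640,4,40])
im,d=look('top','top14')
E
```

```text
t 12.75 pos [523.   -4.7  42.4] yaw_y 89.2 z [ 0.042 -0.036 -0.998] F [-4.3 -0.   1.8] w 59.8 j [ 0.33  0.42 -0.54  0.09 -0.59 -1.98]
tool shift [-116.7   10.4    7.1]
```

View pics/top14.png

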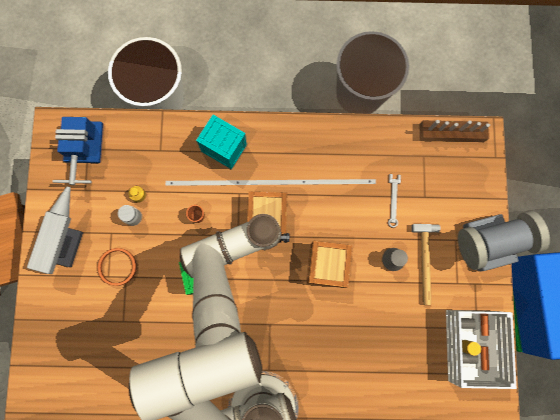

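>>> drive_tool --moves '[[[0.7,-0.012,0.001,0.001,0,-0.012,-0.005],[0.7,-0.012,0.001,0.001,0,-0.012,-0.005],[0.7,-0.012,0.001,0.001,0,-0.012,-0.005],[0.7,-0.012,0.001,0.001,0,-0.012,-0.005],[0.7,-0.012,0.001,0.001,0,-0.01,0],[0.7,-0.012,0.001,0.001,0,-0.01,0],[0.7,-0.012,0.001,0.001,0,-0.01,0]]]'

```text
clock: 13.5
position: [591.4, -3.4, 41.3]
ee_rot: [-0.001, 0.999, -0.023, 0.044]
contact_force: [-3.8, 0.6, 0.3]
gripper_width: 59.6
```

```bash
python3 - <<'E'
from h import *
st([640,4,40])
im,d=look('top','top15');W=world('top',d)
s=W[165:225,235:300];m=(s[...,2]>90)&(s[...,2]<106);p=s[m];print(p.min(0).round(),p.max(0).round())
for y in range(-70,70,15):
    q=p[abs(p[:,1]-y)<6]
    if len(q):print(y,q[:,0].min().round(),q[:,0].max().round())
E
```

```text
t 13.5 pos [591.4  -3.4  41.3] yaw_y 90.0 z [ 0.088 -0.046 -0.995] F [-3.8  0.6  0.3] w 59.6 j [ 0.3   0.49 -0.42  0.13 -0.59 -1.97]
tool shift [-48.4   7.5   5.2]
[577. -62.  90.] [734.  58. 106.]
-55 583.0 733.0
-40 577.0 733.0
-25 639.0 734.0
-10 656.0 733.0
5 662.0 732.0
20 661.0 733.0
35 657.0 732.0
50 645.0 732.0
```

View pics/top15.png

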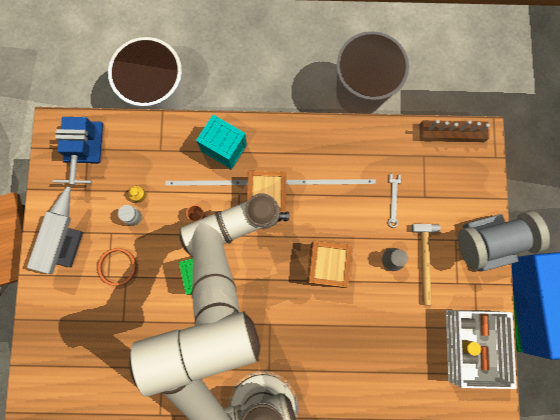

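The far edge is at x=733, so the centre is near 668. About 50 mm more is needed.

>>> drive_tool --moves '[[[0.7,-0.012,0.001,0.001,0,0,0],[0.7,-0.012,0.001,0.001,0,0,0],[0.7,-0.012,0.001,0.001,0,0,0],[0.7,-0.01,0.001,0.001,0,0,0]]]'

```text
clock: 13.95
position: [632.3, -1.0, 41.2]
ee_rot: [-0.0, 0.999, -0.025, 0.037]
contact_force: [-8.5, -1.1, 8.5]
gripper_width: 59.8
```

```bash
python3 - <<'E'
from h import *
st()
im,d=look('top','top16');W=world('top',d)
s=W[150:225,235:300];m=(s[...,2]>90)&(s[...,2]<106);p=s[m]
for y in range(-55,70,15):
    q=p[abs(p[:,1]-y)<6]
    if len(q):print(y,q[:,0].min().round(),q[:,0].max().round())
E
```

```text
t 13.95 pos [632.3  -1.   41.2] yaw_y 89.9 z [ 0.074 -0.05  -0.996] F [-8.5 -1.1  8.5] w 59.8 j [ 0.29  0.55 -0.29  0.11 -0.67 -1.94]
-55 617.0 773.0
-40 617.0 771.0
-25 687.0 771.0
-10 710.0 772.0
5 718.0 774.0
20 719.0 774.0
35 716.0 774.0
50 704.0 773.0
65 741.0 773.0
```

>>> drive_tool --moves '[[[0.7,-0.01,0,0.001,0,0,0],[0.7,-0.002,0,0,0,0,0]]]'

```text
clock: 14.2
position: [644.4, -0.9, 41.4]
ee_rot: [-0.0, 0.999, -0.025, 0.036]
contact_force: [-0.1, 0.3, -0.4]
gripper_width: 60.0
```

```bash
python3 - <<'E'
from h import *
st()
im,d=look('top','top17');W=world('top',d)
s=W[150:225,235:300];m=(s[...,2]>90)&(s[...,2]<106);p=s[m]
for y in range(-55,70,15):
    q=p[abs(p[:,1]-y)<6]
    if len(q):print(y,q[:,0].min().round(),q[:,0].max().round())
E
```

```text
t 14.2 pos [644.4  -0.9  41.4] yaw_y 89.9 z [ 0.072 -0.051 -0.996] F [-0.1  0.3 -0.4] w 60.0 j [ 0.28  0.57 -0.26  0.11 -0.69 -1.93]
-55 630.0 785.0
-40 629.0 785.0
-25 703.0 785.0
-10 725.0 785.0
5 731.0 784.0
20 735.0 788.0
35 731.0 786.0
50 717.0 787.0
65 741.0 782.0
```

>>> drive_tool --moves '[[[0.7,0.02,0,0,0,0,0],[0.7,0.03,0,0,0,0,0],[0.7,0.02,0,-0.01,0,0,0],[0.7,0.02,0,-0.035,0,0,0],[0.7,0.01,0,-0.04,0,0,0],[0.7,0.01,0,-0.045,0,0,0],[0.7,0.01,0,-0.045,0,0,0],[0.7,0.03,0,-0.01,0,0,0],[0.7,0.03,0,0,0,0,0],[0.7,0,0,0,0,0,0]]]'

```text
clock: 15.25
position: [454.4, 12.1, 221.2]
ee_rot: [-0.002, 0.998, -0.019, 0.054]
contact_force: [-0.0, 0.2, 0.2]
gripper_width: 59.8
```

```bash
python3 - <<'E'
from h import *
st()
im,d=look('top','top18');W=world('top',d);look('scene','sc18')
box(W,235,300,150,230,90,106);box(W,305,360,236,295,90,106)
E
```

```text
t 15.25 pos [454.4  12.1 221.2] yaw_y 90.1 z [ 0.108 -0.038 -0.993] F [-0.   0.2  0.2] w 59.8 j [ 0.44  0.04 -0.51  0.1  -0.94 -2.06]
1482 99.0 c [727.2  21.3] s [143.9 158.6] a 0.7
[[654. 100.]
 [656. -59.]
 [800. -57.]
 [798. 102.]]
1608 99.0 c [ 446.  -201.1] s [121.1 129.7] a 84.2
[[ 375. -255.]
 [ 504. -268.]
 [ 517. -147.]
 [ 388. -134.]]
```

View pics/sc18.png

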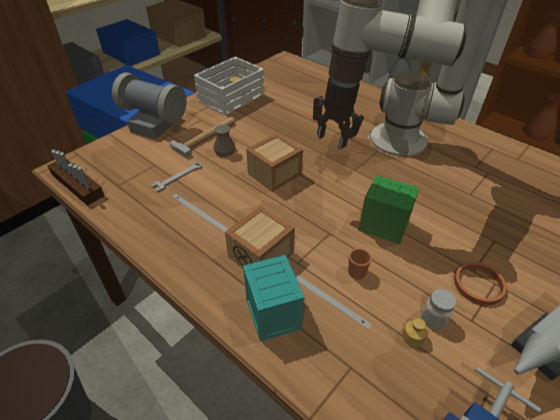

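View pics/top18.png

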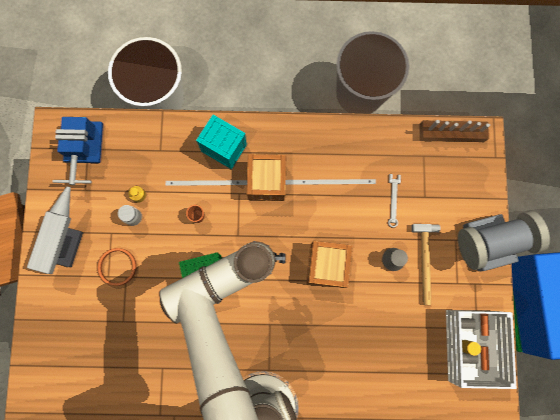

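```bash
python3 - <<'E'
from h import *
a=world('top',np.load('pics/top0.npy'));b=world('top',np.load('pics/top18.npy'))
print('A');box(b,248,287,150,230,92,106)
for n,(u0,u1,v0,v1,l,h) in dict(teal=(190,246,110,168,120,145),cup=(180,212,198,230,30,90),pot=(375,412,240,280,40,120)).items():
    print(n);box(a,u0,u1,v0,v1,l,h);box(b,u0,u1,v0,v1,l,h)
E
```

```text
A
1441 99.0 c [7.219e+02 7.000e-01] s [133. 117.] a 0.9
[[655.  58.]
 [656. -59.]
 [789. -57.]
 [787.  60.]]
teal
1230 131.0 c [831.7 145.9] s [122.2 102.4] a 60.4
[[757. 118.]
 [846.  67.]
 [906. 174.]
 [817. 224.]]
1223 131.0 c [831.9 145.3] s [121.5 102. ] a 60.3
[[757. 118.]
 [846.  67.]
 [906. 173.]
 [818. 223.]]
cup
131 60.0 c [599.4 224.3] s [52.5 52.1] a 3.8
[[572. 249.]
 [575. 197.]
 [627. 200.]
 [624. 252.]]
133 60.0 c [599.1 224.3] s [52.2 52.6] a 88.1
[[572. 199.]
 [625. 197.]
 [626. 249.]
 [574. 251.]]
pot
327 91.0 c [ 468.4 -411.8] s [59.  55.3] a 35.3
[[ 428. -406.]
 [ 460. -451.]
 [ 508. -417.]
 [ 476. -372.]]
328 90.0 c [ 467.9 -410.3] s [57.  58.4] a 54.5
[[ 428. -417.]
 [ 475. -450.]
 [ 508. -404.]
 [ 461. -370.]]
```

Everything is in place, with the stamped crate centred near x=721 against the strip at x=718.5.

```bash
python3 -c "
from h import *
arm.job_done()"
```

```text
the job is handed in; nothing more can be done
```

The job is done and handed in at about 15 s of the 64 s allowed. Both crates were tipped over towards the robot. The left one showed the ring-and-cross stamp, so I pushed it, still on its side, onto the dispatch strip.

**Last checks from the top camera:**
- **Stamped crate:** it lies flat with its centre at x ≈ 721 mm. The strip is at x ≈ 718.5 mm there, so the crate is about half on either side and within 1° of square to it.
- **Plain crate:** it lies on its side about 200 mm short of the strip. Its underside looked plain in the scene view.
- **Other things:** the cup, pot and teal crate measured within 2 mm of where they started. I checked the jar, hoop, weight, hammer, wrench and green crate only by eye, and they look unmoved.
- **Robot:** it stands clear of everything, and the readings I took between moves never exceeded about 15 N.

**One slip on the way:** on the first push at the plain crate, the fingertips rose and slid over its lid. The crate settled back upright, and the second push tipped it.

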